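Tip the bit case out of the rack and stand it in the caddy

TASK

First lift the magnifier off the open bay of the caddy and lay it flat on the cork mat. Then find the case with the round steel stud in the tightly packed rack, tip it forward by its top edge until it leans against the rack's front rail by itself, take it by its spine and stand it gently, upright and fully down, in the caddy's bay. Leave the other cases standing in the rack and do not disturb the board holder, the heat sink or the tweezers.

Things in the scene. Friction and masses are not known exactly. Their poses are not given: they have to be found in the camera images.
- bitcase_mid (a point): Centre of the case to fetch: upright grey plastic case 80 mm deep (x), 30 thick (y), 160 tall (z up), 0.14 to 0.28 kg. Spine: its -x face, at the rack's open front. Flat 22 mm round steel stud on top, spine and back, 0.8 mm proud. Mass evenly spread: tipped about its lower front edge it balances at 27 degrees, then falls on by itself and rests on the rail at about 39.
- other1_mid (a point): Centre of another case in the rack: same size and material as the one to fetch, but with straight flat steel bars in place of the round studs. Must stay standing in the rack.
- other2_mid (a point): Centre of another case in the rack: same size and material as the one to fetch, but with straight flat steel bars in place of the round studs. Must stay standing in the rack.
- other3_mid (a point): Centre of another case in the rack: same size and material as the one to fetch, but with straight flat steel bars in place of the round studs. Must stay standing in the rack.
- other4_mid (a point): Centre of another case in the rack: same size and material as the one to fetch, but with straight flat steel bars in place of the round studs. Must stay standing in the rack.
- rack: Steel rack fixed to the bench, its open front (-x) towards the robot's right. Origin on the bench under the centre of the row of five cases; x to the rear, y along the row, z up. Slots at y = -70, -35, 0, 35, 70 mm; case fronts at x = -40, backs at +40, feet at z = 12, tops at 172. Cases stand 5 mm apart. End plates 5 mm thick at y = +-90, 70 mm tall. Nothing is directly above the cases.
- rack_floor (a point): Rack floor at the centre of the row (rack axes), 12 mm above the bench. Dividers 3 mm thick, 30 mm tall stand between the cases. A lip 4 mm high, 3 mm in front of the cases' feet, stops them sliding out; another, 15 mm high, is 3 mm behind them. Above that the cases' backs are free.
- rack_rail (a point): Middle of the rack's front rail, a round steel rod of 10 mm diameter along the rack's y between the end plates, 38.5 mm in front of the case fronts and 58 mm above the bench. A tipped case comes to lean on it.
- rack_board (a point): Middle of the lower front edge of the rack's overhead board, 25 mm behind the cases' backs and 60 mm above their tops. The board runs 105 mm to the rear, with boxes on it up to 300 mm above the bench, over the rack's full width (185 mm); uprights 45 mm behind this edge. A gripper reaching behind a case's top rear edge must lean over the cases, towards the rack's front, to pass it.
- bay (a point): Centre of the floor of the caddy's open bay, 5 mm above the bench. The caddy is a plywood block with a dark rubber base, fixed to the bench, 106 mm (x) by 150 mm (y), 45 mm tall; the bay in its middle is 96 mm long (x) by 40 mm wide (y), 40 mm deep, z up. The case stands in it with its 80 mm depth along x, spine either way. Six steel dots on the caddy are only marks.
- mag_mid (a point): Middle of the grey plastic hand magnifier, on the centre line of its straight handle, half-way up its height. At the start it lies across the caddy's top over the bay. z is up; the handle lies along its y axis, from y = +26 to -80 mm, 16 mm wide (x), 18 mm thick (z), so this point is 9 mm above its underside. The lens ring (round disc, 68 mm diameter, 12 mm thick, same flat underside) is centred at y = +60 mm. 0.06 to 0.09 kg.
- mat_top (a point): Centre of the top of the cork mat, 3 mm above the bench; mat fixed, 120 mm (x) by 210 mm (y), z up.
- holder: Bystander: steel circuit board holder, 60 x 130 mm, 40 mm tall, with green logic board and brass thumb screw at its +y end. Origin centre of its underside.
- heatsink: Bystander: blue aluminium finned heat sink, 40 x 40 mm, 25 mm tall. Origin centre of its underside.
- tweezers: Bystander: curved steel tweezers lying flat, 116 mm long (along x), 6 mm tall. Origin on the bench at about their middle.
Not all that is in view belongs to the job. Leave any blue or turquoise look-alike of the part that bears mag_mid alone.

How it is judged:
By the outcome, as a careful person would: the job done as asked, in the order asked, and still so for the second after the job is handed in, with the robot touching nothing.
It also fails if it takes over 69 s, if anything falls off the work surface, if the arm or the gripper's body presses on something with over 40 N, if the wrist force passes 120 N, or if a joint passes its speed limit or range.

ROBOT

A 6-joint arm with a two-finger parallel gripper is mounted at the origin on the work surface. World frame = base frame: x ahead of the robot, y to its left, z up, the work surface at z = 0. Lengths are in m, angles in rad, forces in N, time in s.
With the tool pointing down it reaches from about 0.375 to 0.975 m from the base axis. Payload 3.8 kg.
Tool frame: the origin (TCP) lies on the centre line of the jaws, within the pads' length; the fingertips stand 14 mm ahead of it and the grasp point (between the pads) lies 5 mm behind it; z points along the fingers, y is the line along which they close (so a half turn about z gives the same grasp; the last joint's range is limited). The gripper opens to 85 mm and grips with 20 to 120 N. Pads are 22 mm wide; open, the fingers measure 114 mm over their backs; the gripper's body (76 mm by 85 mm) begins 54 mm behind the grasp point. The pads swing forward as they close: fully open they stand 13 mm farther back than shut.
Start: joints at [1.273, 0.264, 1.604, -0, 1.274, -0.037], TCP at [0.174, 0.652, 0.245] pointing down, gripper open.
Joint ranges: [-2.63, 2.63], [-0.94, 2.18], [0.31, 2.57], [-1.31, 4.45], [0, 2.66], [-2.55, 2.55]. Speed limits (rad/s): [2.57, 2.57, 3.14, 3.14, 3.14, 3.14].

INTERFACE

Orientations are given as a rotation vector (axis times angle).
In Python, from workcell import bot, eyes, spot_in gives the robot as it stands.
- The arm moves only by the tool carry_out, never from a script. Its argument "series" is text: rows parted by semicolons, each of 4 numbers parted by spaces: the shift along the world's x, y, z in m, then the turn about the world's z in degrees. In form: tx ty tz roll; .... A call has 1 to 20 rows; each row shifts and turns the commanded pose from where the row before left it; what a row does not reach is not made up. A row lasts 1/8 s, in which the tool goes at most 62.5 mm and 10.7 degrees, less where a joint would pass 70% of its speed; a pose out of reach is approached as far as the arm can. A call is refused whole if a number of a shift passes 0.0625 or a number of a turn 10.7, either way. A call with a gripper value outside its range is refused whole. "jaw" is the gripper command: -1 is shut, 1 is fully open, values between are in proportion, set as the call begins (left out, the last holds). The fingers move at their own pace and stop on an object; "grip_force" is the grip in N (left out, the last holds). Time passes only in rows, so rows that do not move let the fingers close. It gives the time, the measured TCP pose, the force, the opening and the grip force at its end, in the units of the state.
- bot.read_state(): the state, without advancing time (a new reading comes with each control period).
- eyes.read_camera(name): name is "scene" or "side" or "wrist"; returns (picture, depth): 384x512x3 uint8, blue, green, red; 384x512 float32, m along the optical axis (not along the pixel's ray), 0 where there is no reading.
- eyes.get_calibration(name): a dict with "K" (3x3 intrinsics, pixels), "distortion" ([k1, k2, p1, p2, k3] as OpenCV has them; the pictures are not rectified), "position" and "rotation" of the camera in the world; the wrist camera has in their place "T_tool_cam" (4x4, takes a point from camera to tool coordinates, whose origin is the TCP and whose axes are the flange's). Camera axes: x right, y down, z forward; pixel columns grow to the right and rows downward; lengths in m; the calibration is good to about 2 mm. A picture is of the moment at which its call begins: read the wrist's pose just before it. get_calibration takes no time and is no camera call.
- bot.finish_job(): hands the job in; it is judged then, once.
Trained networks look in the newest picture that a camera, given by its name, has taken for a name from the list of things; names that differ only in an ending like _2 or _b are one class to them, and where a whole thing is asked for, a point or a joint stands for the part that bears it (a point fixed in the world has none). Each returns a list of dicts, best first, with "score" (0 to 1); they miss things now and then, are a little off and sometimes report something else, mostly with a low value. They report only what shows in the picture. A call takes as long as a camera call. They do not tell look-alikes from the thing itself.
- spot_in(camera, target): "rect" ([centre column, centre row, width, height] in pixels, round what is visible of it).
The state is a dict: "time": time; "q": joint angles; "joint_vel": joint speeds; "joint_torque": joint torques, N m; "tool_pos": TCP position; "tcp_rot": TCP orientation; "wrist_force": force on the tool from outside, world axes, zero at the start; "torque": the same for the moment, N m; "width": opening from 0.0 (shut) to 1.0 (fully open); "grip_force": force on a finger pad.
Only numpy, scipy, OpenCV 4.12 (cv2) and the standard library are available. Lean on these libraries where they do the work, as an engineer would, in place of code of your own. Each camera call takes 0.05 s, during which the arm holds its last target. There are 200 camera calls.

## Working session

There is one attempt and no reset: what is moved stays moved. The work goes in short steps, Python scripts to look and compute and a tool call to move; the robot and the scene stay as the last step left them, time stands still between calls to the robot, and variables do not carry over. Pictures are saved under pics/ and viewed, at most 13 in all, crops included, and the job is handed in when it is done.

Besides the shell and the picture viewer there is one more tool, called after "Emit:" as a command line: name --argument value ..., lists and objects as JSON in quotes. carry_out: Moves the arm, as the interface text tells. Its arguments: {"type":"object","properties":{"series":{"type":"string"},"jaw":{"type":"number"},"grip_force":{"type":"number"}},"required":["series"]}

```bash
ls; mkdir -p pics; cat > h.py <<'E'
import numpy as np, cv2
from workcell import bot, eyes, spot_in
from scipy.spatial.transform import Rotation as R
def cam(name):
    s=bot.read_state(); im,d=eyes.read_camera(name); c=eyes.get_calibration(name)
    K=np.array(c["K"]);D=np.array(c["distortion"])
    if name=="wrist":
        T=np.eye(4);T[:3,:3]=R.from_rotvec(s["tcp_rot"]).as_matrix();T[:3,3]=s["tool_pos"];T=T@np.array(c["T_tool_cam"])
    else:
        T=np.eye(4);r=np.array(c["rotation"]);T[:3,:3]=r if r.shape==(3,3) else R.from_rotvec(r).as_matrix();T[:3,3]=c["position"]
    return im,d,K,D,T
def cloud(d,K,D,T):
    h,w=d.shape;u,v=np.meshgrid(np.arange(w),np.arange(h))
    p=cv2.undistortPoints(np.stack([u,v],-1).reshape(-1,1,2).astype(float),K,D).reshape(h,w,2)
    P=np.dstack([p[...,0]*d,p[...,1]*d,d])@T[:3,:3].T+T[:3,3]
    P[d<=0]=np.nan
    return P
E
python3 - <<'E'
from h import *
ims=[]
for n in ["scene","side"]:
    im,d,K,D,T=cam(n); np.savez(n+".npz",im=im,P=cloud(d,K,D,T)); P=cloud(d,K,D,T)
    print(n,T.round(3).tolist())
    for t in ["bitcase_mid","rack","bay","mag_mid","mat_top","holder","heatsink","tweezers"]:
        for r in spot_in(n,t)[:6]:
            x,y=[int(q) for q in r["rect"][:2]]
            print(t,round(r["score"],2),np.round(r["rect"]).astype(int),P[min(y,383),min(x,511)].round(3))
    cv2.imwrite(f"pics/{n}0.png",im)
print(bot.read_state())
E
```

```text
pics
scene [[0.285, 0.624, -0.728, 1.278], [0.959, -0.197, 0.206, -0.312], [-0.014, -0.756, -0.654, 0.879], [0.0, 0.0, 0.0, 1.0]]
bitcase_mid 0.66 [360 209  33  55] [0.588 0.154 0.138]
rack 0.73 [387 195 134 148] [0.597 0.22  0.173]
bay 0.61 [215 247  62  50] [ 0.483 -0.218  0.004]
bay 0.51 [378 220  31  56] [0.647 0.173 0.144]
mag_mid 0.93 [130 254  42  42] [ 0.455 -0.45   0.017]
mag_mid 0.9 [216 239  64  25] [ 0.509 -0.218  0.063]
mag_mid 0.88 [187 209  44  37] [ 0.319 -0.269  0.013]
mat_top 0.87 [234 303  94  58] [ 0.677 -0.211  0.003]
mat_top 0.26 [387 196 130 150] [0.597 0.22  0.173]
holder 0.7 [358 208  31  54] [0.585 0.15  0.14 ]
holder 0.56 [287 203  45  20] [0.404 0.019 0.038]
heatsink 0.82 [278 247  15  17] [ 0.555 -0.06   0.025]
side [[0.34, -0.523, 0.782, -0.324], [-0.941, -0.198, 0.276, -0.361], [0.01, -0.829, -0.559, 0.737], [0.0, 0.0, 0.0, 1.0]]
bitcase_mid 0.75 [178 182  33  43] [0.494 0.153 0.139]
rack 0.65 [161 162 113 123] [0.783 0.399 0.002]
bay 0.69 [311 248  70  44] [ 0.519 -0.218  0.003]
mag_mid 0.96 [312 234  61  26] [ 0.499 -0.217  0.063]
mag_mid 0.94 [307 31
[... 355 characters left out ...]
]
{'time': 0.9, 'q': array([ 1.27308370e+00,  2.63886152e-01,  1.60399647e+00,  3.31837285e-06,
        1.27372209e+00, -3.69362596e-02]), 'joint_vel': array([-1.19253451e-03,  6.87646873e-04, -5.28313997e-05, -2.06570931e-03,
        2.38768157e-04,  6.81912650e-04]), 'joint_torque': array([ 5.43638835e-04, -5.15051258e+01, -3.67732000e+01,  5.22880691e-05,
        6.08285682e-04, -4.24372537e-07]), 'tool_pos': array([0.17405707, 0.65216171, 0.24529097]), 'tcp_rot': array([-4.08467705e-01, -3.11491994e+00,  1.78417314e-05]), 'wrist_force': array([-0.35203271, -0.47646004, -0.64175921]), 'torque': array([-0.03239313, -0.02541398,  0.00990818]), 'grip_force': 0.0, 'width': 0.9967605898497726}
```

View pics/scene0.png

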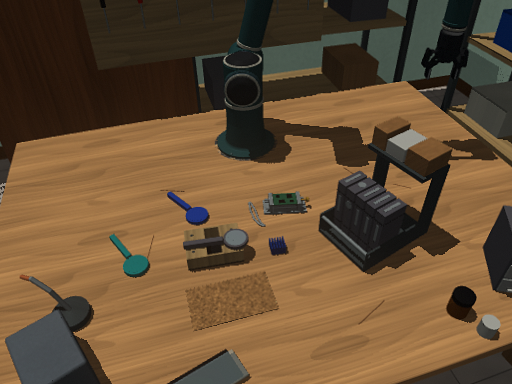

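View pics/side0.png

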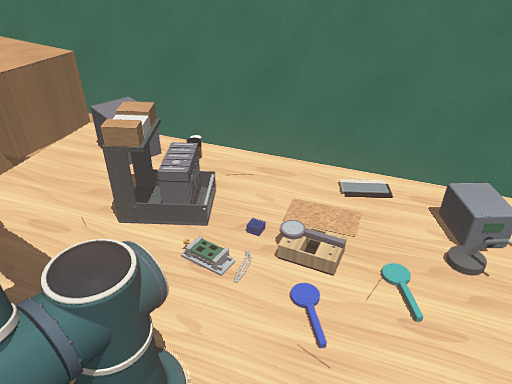

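The scene picture shows the caddy with the grey magnifier at about (215,240), the mat at (234,303), the rack at (387,200) and blue and turquoise decoys at (190,208) and (130,254). The side picture agrees. Next I measure poses from the depth clouds.

```bash
python3 - <<'E'
from h import *
for n in ["scene","side"]:
    f=np.load(n+".npz");P=f["P"];im=f["im"].astype(int);z=P[...,2]
    def rect(m,t):
        p=P[m][:,:2]; 
        if len(p)<8: print(n,t,len(p));return
        c,s,a=cv2.minAreaRect((p*1000).astype(np.float32)); print(n,t,len(p),np.round(c,1),np.round(s,1),round(a,1),"z",P[m][:,2].mean().round(4))
    x,y=P[...,0],P[...,1]
    cad=(x>.40)&(x<.6)&(y>-.33)&(y<-.11)
    b,g,r=im[...,0],im[...,1],im[...,2]
    wood=(r>b*1.3)
    rect(cad&(abs(z-.045)<.004)&wood,"caddytop")
    rect(cad&(z>.052)&(z<.070),"mag")
    rect(cad&(z>.0605)&(z<.070),"handle")
    rk=(x>.4)&(x<.85)&(y>.05)&(y<.5)
    rect(rk&(z>.168)&(z<.177),"casetops")
    p=P[rk&(z>.225)];print("board",p[:,0].min(),p[:,0].max(),p[:,1].min(),p[:,1].max())
    rect(rk&(z>.24),"boardtop")
    # mat
    mat=(x>.56)&(x<.80)&(y>-.36)&(y<-.06)&(z>.0017)&(z<.006)
    rect(mat,"mat")
    if n=="scene":
        cv2.imwrite("pics/crop1.png",cv2.resize(f["im"][165:275,310:460],None,fx=5,fy=5,interpolation=cv2.INTER_CUBIC))
    else: cv2.imwrite("pics/crop2.png",cv2.resize(f["im"][90:250,90:370],None,fx=2.8,fy=2.8,interpolation=cv2.INTER_CUBIC))
E
```

```text
scene caddytop 791 [ 498.2 -215.3] [168.3 110.7] 84.5 z 0.0444
scene mag 646 [ 503.1 -214.8] [171.6  67.8] 73.1 z 0.0579
scene handle 146 [ 509.1 -251.7] [103.6  17.8] 83.7 z 0.0624
scene casetops 1300 [555.6 249.8] [188.2 211. ] 18.1 z 0.1711
board 0.44101021147772657 0.6433693869376712 0.22367930851794965 0.37938834724233433
scene boardtop 2945 [537.9 297.5] [189.3 106.1] 18.7 z 0.2767
scene mat 3268 [ 680.2 -210.2] [239.5 299.6] 0.0 z 0.0033
side caddytop 834 [ 496.2 -215. ] [165.3 112.5] 85.2 z 0.0457
side mag 666 [ 499. -213.] [171.3  69.5] 73.1 z 0.0594
side handle 214 [ 505.1 -219.8] [164.4  45. ] 81.5 z 0.0633
side casetops 949 [546.5 251.4] [178.3 210.1] 17.4 z 0.1726
board 0.43046636053914206 0.6419747329757592 0.22381774499168638 0.36827038613625607
side boardtop 2123 [534.1 301.1] [190.  105.4] 17.2 z 0.2773
side mat 2562 [ 680.3 -210. ] [239.3 299.9] 0.0 z 0.0036
```

View pics/crop1.png

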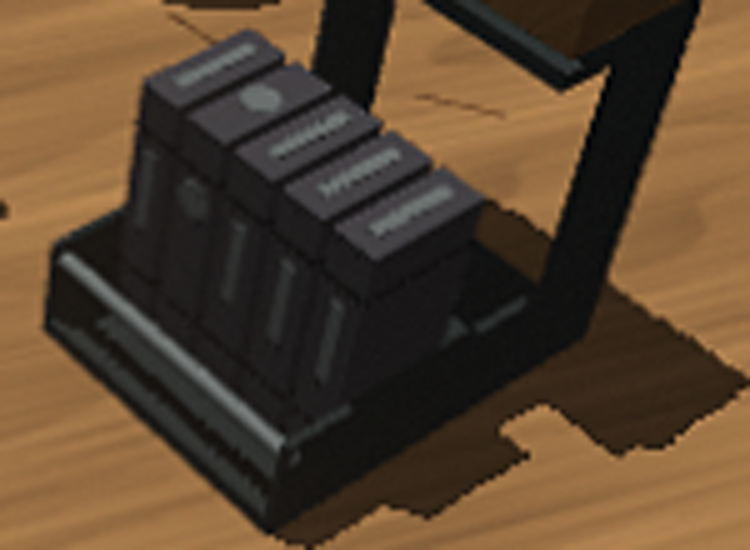

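The fetch case is the second from the robot side: round studs at crop (262,98) on top and (195,200) on the spine. That is rack slot y=+35. I'm moving over the magnifier for a close look.

Emit:
carry_out --series "0 -0.04 0.02 0; 0.02 -0.05 0.02 -10; 0.02 -0.05 0 -10; 0.02 -0.05 0 -10; 0.02 -0.05 0 -10; 0.02 -0.05 0 -10; 0.02 -0.05 0 -10; 0.02 -0.05 0 -10; 0.02 -0.05 0 -10; 0.02 -0.05 0 -1; 0.02 -0.05 0 0; 0.02 -0.05 0 0; 0.02 -0.05 0 0; 0.02 -0.05 0 0; 0.02 -0.05 0 0; 0.02 -0.05 0 0; 0.02 -0.05 0 0; 0.02 -0.04 0 0; -0.01 0 0 0; 0 0 0 0" --jaw 0 --grip_force 60

```text
time: 3.4
tool_pos: [0.5031, -0.2275, 0.285]
tcp_rot: [-2.333, -2.101, 0.0]
wrist_force: [-0.0, 0.7, 0.1]
width: 0.498
grip_force: 0.0
```

```bash
python3 - <<'E'
from h import *
im,d,K,D,T=cam("wrist");P=cloud(d,K,D,T);np.savez("w1.npz",im=im,P=P,T=T);cv2.imwrite("pics/w1.png",im)
s=bot.read_state();m=R.from_rotvec(s["tcp_rot"]).as_matrix();print(s["time"],s["tool_pos"],np.degrees(np.arctan2(m[1,1],m[0,1])),s["width"],s["q"])
print("Ttc",np.array(eyes.get_calibration("wrist")["T_tool_cam"]).round(3).tolist())
x,y,z=P[...,0],P[...,1],P[...,2]
def rect(m,t):
    m=cv2.morphologyEx(m.astype(np.uint8),cv2.MORPH_OPEN,np.ones((3,3)))>0
    n,l,st,_=cv2.connectedComponentsWithStats(m.astype(np.uint8))
    if n<2: print(t,"none");return
    k=1+np.argmax(st[1:,4]);m=l==k
    p=(P[m][:,:2]*1000).astype(np.float32);c,sz,a=cv2.minAreaRect(p);print(t,len(p),np.round(c,1),np.round(sz,1),round(a,1),P[m][:,2].mean().round(4))
cad=(x>.40)&(x<.6)&(y>-.33)&(y<-.11)
rect(cad&(z>.052)&(z<.07),"mag");rect(cad&(z>.0605)&(z<.07),"handle");rect(cad&(z>.05)&(z<.0595),"ring")
rect(cad&(abs(z-.045)<.004),"cad"); rect(cad&(z>.04)&(z<.08),"all"); rect((z<.015)&(z>-.005)&(x>.45)&(x<.545)&(y>-.25)&(y<-.18),"bay")
b,g,r=[im[...,i].astype(int) for i in range(3)]
# rack case tops from both fixed cams in rack frame
a=np.radians(18);
for n in ["scene","side"]:
    Q=np.load(n+".npz")["P"].reshape(-1,3);m=(abs(Q[:,2]-.172)<.004)&(Q[:,0]>.4)&(Q[:,0]<.75)&(Q[:,1]>.08)&(Q[:,1]<.32)
    q=Q[m];
    u=q[:,:2]@[-np.sin(a),np.cos(a)];
    c0=np.median(u[u<np.percentile(u,60)]);print(n,len(q),np.histogram(u,20))
    np.save(n+"_t.npy",q)
E
```

```text
3.45 [ 0.50341952 -0.22707594  0.28529406] -5.940506451125291 0.497635515451498 [-4.69068026e-01  8.67243786e-03  1.81823931e+00  3.83871996e-04
  1.31504311e+00 -3.65483757e-01]
Ttc [[-0.0, -0.966, -0.26, 0.067], [1.0, -0.001, 0.0, 0.001], [-0.001, -0.26, 0.966, -0.129], [0.0, 0.0, 0.0, 1.0]]
mag 4689 [ 509.8 -216.3] [171.   67.1] 83.1 0.059
handle 1293 [ 507.2 -249.8] [103.9  15.3] 83.9 0.0628
ring 3315 [ 516.  -164.8] [67.  67.1] 83.8 0.0575
cad 4327 [ 472.7 -220.8] [150.2  58.5] 85.4 0.0451
all 11041 [ 497.1 -215.2] [171. 107.] 85.0 0.051
bay 1195 [ 475.1 -223.2] [35.6 52. ] 85.2 0.0053
scene 1262 (array([141, 142, 139, 143, 129, 139, 134, 132, 123,  25,   0,   0,   0,
         0,   0,   0,   0,   5,   6,   4]), array([-0.03969589, -0.03075172, -0.02180756, -0.01286339, -0.00391922,
        0.00502495,  0.01396912,  0.02291328,  0.03185745,  0.04080162,
        0.04974579,  0.05868995,  0.06763412,  0.07657829,  0.08552246,
        0.09446663,  0.10341079,  0.11235496,  0.12129913,  0.1302433 ,
        0.13918747]))
side 930 (array([113, 114, 112, 108, 112, 111, 112,  93,   0,   0,   0,   0,   0,
         0,   3,  10,   9,   9,  12,  12]), array([-0.03561042, -0.02533464, -0.01505886, -0.00478308,  0.0054927 ,
        0.01576848,  0.02604426,  0.03632004,  0.04659582,  0.0568716 ,
        0.06714738,  0.07742316,  0.08769895,  0.09797473,  0.10825051,
        0.11852629,  0.12880207,  0.13907785,  0.14935363,  0.15962941,
        0.16990519]))
```

View pics/w1.png

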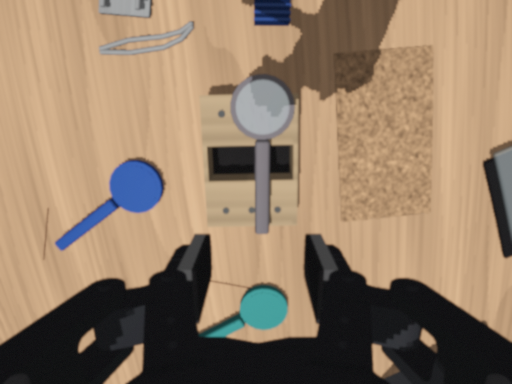

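The wrist view shows the magnifier ring at (262,107), its handle running down to (262,232), the bay at (250,162) and mat corners near (335,53), (431,46), (433,213) and (342,220).

```bash
python3 - <<'E'
from h import *
P=np.load("w1.npz")["P"]
C=[P[v,u] for u,v in [(335,53),(431,46),(433,213),(342,220)]];C=np.array(C);print(C.round(4),C.mean(0).round(4))
for i,j in[(3,0),(2,1)]:
    e=C[j]-C[i];print(np.degrees(np.arctan2(e[1],e[0])),np.linalg.norm(e))
a=np.radians(18)
for n in ["scene","side"]:
    q=np.load(n+"_t.npy");u=q[:,:2]@[-np.sin(a),np.cos(a)];q=q[u<.06]
    p=(q[:,:2]*1000).astype(np.float32);print(n,cv2.minAreaRect(p),q[:,2].mean())
E
```

```text
[[ 6.084e-01 -1.104e-01  1.600e-03]
 [ 7.237e-01 -1.117e-01  3.100e-03]
 [ 7.314e-01 -3.227e-01 -2.000e-04]
 [ 6.070e-01 -3.179e-01  2.800e-03]] [ 0.6676 -0.2157  0.0018]
89.5996099973531 0.2074416511047316
92.08903051597315 0.211146995276252
scene ((572.7731323242188, 188.1427001953125), (174.13760375976562, 83.1944351196289), 18.061365127563477) 0.1710312586454147
side ((568.7199096679688, 190.09991455078125), (172.50106811523438, 79.90660858154297), 17.351457595825195) 0.17262323922324485
```

Emit:
carry_out --series "0.008 0.013 -0.04 0; 0 0 -0.055 0; 0 0 -0.055 0; 0 0 -0.045 0; 0 0 -0.02 0; 0 0 -0.009 0; 0 0 0 0" --jaw -0.3

```text
time: 4.32
tool_pos: [0.5122, -0.2142, 0.0617]
tcp_rot: [2.332, 2.104, 0.0]
wrist_force: [0.6, 0.1, 0.3]
width: 0.347
grip_force: 0.0
```

Emit:
carry_out --series "0 0 0 0; 0 0 0 0; 0 0 0 0; 0 0 0 0" --jaw -1 --grip_force 60

```text
time: 4.82
tool_pos: [0.5134, -0.2153, 0.063]
tcp_rot: [2.332, 2.101, 0.002]
wrist_force: [0.0, 2.1, 6.6]
width: 0.164
grip_force: 62.5
```

Emit:
carry_out --series "0 0 0.03 0; 0 0 0.03 0; 0.05 0 0 3; 0.055 0 0 3; 0.05 0 0 0; 0 0 -0.04 0; 0 0 -0.04 0; 0 0 -0.014 0; 0 0 -0.004 0; 0 0 0 0; 0 0 0 0"

```text
time: 6.2
tool_pos: [0.6685, -0.2155, 0.0255]
tcp_rot: [2.218, 2.22, 0.002]
wrist_force: [0.0, -0.1, -0.6]
width: 0.17
grip_force: 61.6
```

Emit:
carry_out --series "0 0 -0.003 0; 0 0 -0.002 0; 0 0 -0.001 0; 0 0 0 0"

```text
time: 6.7
tool_pos: [0.6681, -0.2152, 0.0211]
tcp_rot: [2.219, 2.221, 0.001]
wrist_force: [-6.1, 1.4, 12.6]
width: 0.165
grip_force: 63.5
```

Emit:
carry_out --series "0 0 0.001 0; 0 0 0 0; 0 0 0 0; 0 0 0.01 0; 0 0 0.04 0; -0.02 0 0.055 0; -0.05 0 0.04 -4; -0.05 0 0.05 0; -0.02 -0.02 0.05 0; 0 -0.02 0.01 0; 0 0 0 0" --jaw -0.3

```text
time: 8.07
tool_pos: [0.5347, -0.2563, 0.2681]
tcp_rot: [2.296, 2.139, 0.002]
wrist_force: [-0.5, -0.4, -0.6]
width: 0.349
grip_force: 0.0
```

```bash
python3 - <<'E'
from h import *
im,d,K,D,T=cam("wrist");P=cloud(d,K,D,T);np.savez("w2.npz",im=im,P=P,T=T);cv2.imwrite("pics/w2.png",im)
s=bot.read_state();print(s["time"],s["tool_pos"])
x,y,z=P[...,0],P[...,1],P[...,2]
def rect(m,t):
    m=cv2.morphologyEx(m.astype(np.uint8),cv2.MORPH_OPEN,np.ones((3,3)))>0
    n,l,st,_=cv2.connectedComponentsWithStats(m.astype(np.uint8))
    k=1+np.argmax(st[1:,4]);m=l==k
    p=(P[m][:,:2]*1000).astype(np.float32);c,sz,a=cv2.minAreaRect(p);print(t,len(p),np.round(c,1),np.round(sz,1),round(a,1),P[m][:,2].mean().round(4))
rect((abs(z-.045)<.005)&(x>.4)&(x<.6)&(y<-.1),"caddy");rect((z<.02)&(x>.446)&(x<.546)&(y>-.25)&(y<-.19),"bay")
rect((z>.011)&(x>.6)&(x<.75)&(y<-.1)&(y>-.33),"mag on mat")
E
```

```text
8.125 [ 0.53406517 -0.25506543  0.26608988]
caddy 10924 [ 496.5 -222.5] [150.1 106.7] 85.2 0.0452
bay 2919 [ 496.2 -224.3] [38.7 97.2] 85.2 0.0059
mag on mat 4348 [ 659.8 -215.5] [170.2  67.5] 79.7 0.0171
```

View pics/w2.png

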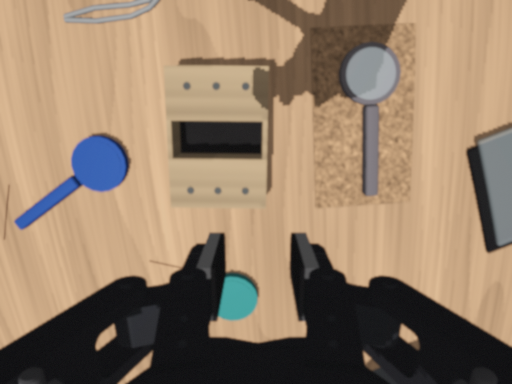

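The magnifier lies inside the mat at (371,120), the bay is empty at (220,138). Now to the rack.

Emit:
carry_out --series "0 0.04 0.03 -9.7; 0 0.05 0.03 -9.7; 0 0.05 0.013 -9.7; 0 0.05 0 -9.7; 0 0.05 0 -9.7; 0 0.05 0 -9.7; 0.003 0.05 0 -9.8; 0 0.05 0 0; 0 0.04 0 0; 0 0.003 0 0; 0 0 0 0" --jaw 1

```text
time: 9.5
tool_pos: [0.5363, 0.1785, 0.3374]
tcp_rot: [3.101, 0.495, -0.006]
wrist_force: [0.1, 0.1, -0.4]
width: 1.002
grip_force: 0.0
```

```bash
cat > look.py <<'E'
from h import *
import sys
tag=sys.argv[1]
im,d,K,D,T=cam("wrist");P=cloud(d,K,D,T);np.savez(tag+".npz",im=im,P=P,T=T);cv2.imwrite(f"pics/{tag}.png",im)
s=bot.read_state();m=R.from_rotvec(s["tcp_rot"]).as_matrix();print(s["time"],s["tool_pos"],"yaw",np.degrees(np.arctan2(m[1,1],m[0,1])),s["q"],s["width"])
x,y,z=P[...,0],P[...,1],P[...,2]
print(np.nanmin(z))
m=(abs(z-.172)<.006)&(x>.42)&(x<.72)&(y>.08)&(y<.32)
n,l,st,_=cv2.connectedComponentsWithStats(cv2.morphologyEx(m.astype(np.uint8),cv2.MORPH_OPEN,np.ones((3,3))))
for k in range(1,n):
    if st[k,4]>150:
        p=(P[l==k][:,:2]*1000).astype(np.float32);c,sz,a=cv2.minAreaRect(p);print(st[k],np.round(c,1),np.round(sz,1),round(a,1),P[l==k][:,2].mean().round(4))
E
python3 look.py w3
```

```text
9.55 [0.53658406 0.17786965 0.33788305] yaw -71.92289988369997 [ 2.76268874e-01  1.38559777e-02  1.71798064e+00 -4.19102444e-04
  1.41272171e+00  1.53162732e+00] 0.9991733093222289
-0.0037067630651579364
[ 211   36   96   40 3618] [638.7 211.7] [30.8 79.8] 17.0 0.1723
[ 211   80   94   37 3279] [605.3 201.2] [30.2 80.2] 18.2 0.1723
[ 212  122   92   34 3009] [572.1 190.7] [29.4 80.5] 17.8 0.1723
[ 213  160   89   34 2882] [538.9 180.4] [30.3 80.4] 17.2 0.1721
[ 214  197   86   33 2673] [505.7 170. ] [30.7 80.1] 17.0 0.172
```

View pics/w3.png

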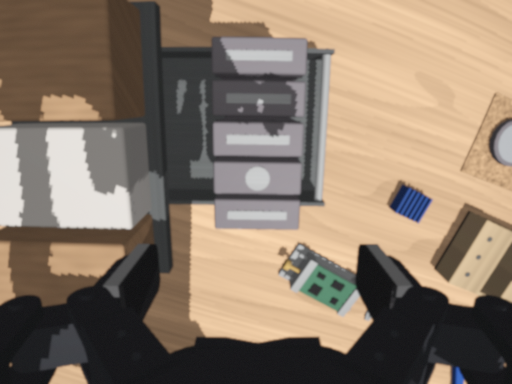

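Cases show as five tops, the round stud at (257,178); fingers are at both sides. I'll check finger centring against the case in the same cloud.

```bash
python3 - <<'E'
from h import *
f=np.load("w3.npz");P=f["P"];T=f["T"]
Ttc=np.array(eyes.get_calibration("wrist")["T_tool_cam"]);Tw=T@np.linalg.inv(Ttc)
Q=(P-Tw[:3,3])@Tw[:3,:3]   # tool coords
f=(Q[...,2]>-.03)&(Q[...,2]<.03)&(abs(Q[...,1])<.09)
q=Q[f];print(len(q),"z",q[:,2].min(),q[:,2].max())
for lo in np.arange(-.03,.02,.006):
    k=q[(q[:,2]>lo)&(q[:,2]<lo+.006)]
    L=k[k[:,1]<0];Rr=k[k[:,1]>0]
    if len(L)>5 and len(Rr)>5: print(round(lo,3),len(k),"L",L[:,1].min().round(4),L[:,1].max().round(4),"R",Rr[:,1].min().round(4),Rr[:,1].max().round(4),"x",k[:,0].min().round(4),k[:,0].max().round(4))
w=np.array([.5389,.1804,.172]);print("case in tool",(w-Tw[:3,3])@Tw[:3,:3])
E
```

```text
4410 z -0.029991535080588386 0.001715302119050343
-0.03 1094 L -0.0569 -0.0424 R 0.0415 0.0559 x -0.0083 0.0141
-0.024 1072 L -0.0572 -0.0427 R 0.0416 0.0563 x -0.0096 0.0136
-0.018 937 L -0.0569 -0.0426 R 0.0415 0.0559 x -0.0095 0.0138
-0.012 784 L -0.0571 -0.0426 R 0.0414 0.056 x -0.0095 0.0136
-0.006 494 L -0.0503 -0.0428 R 0.0414 0.0484 x -0.0094 0.0133
-0.0 29 L -0.0436 -0.0431 R 0.0422 0.0426 x -0.0045 0.0096
case in tool [ 0.00367974 -0.0010236   0.16534427]
```

Emit:
carry_out --series "0.0015 0.001 -0.04 -0.6; 0 0 -0.05 0; 0 0 -0.04 0; 0 0 -0.013 0; 0 0 0 0; 0 0 0 0"

```text
time: 10.3
tool_pos: [0.5387, 0.1777, 0.2007]
tcp_rot: [-3.105, -0.475, -0.001]
wrist_force: [-9.4, -5.8, 18.3]
width: 1.001
grip_force: 8.7
```

```bash
cat > fing.py <<'E'
from h import *
import sys
f=np.load(sys.argv[1]+".npz");P=f["P"];T=f["T"]
Ttc=np.array(eyes.get_calibration("wrist")["T_tool_cam"]);Tw=T@np.linalg.inv(Ttc)
Q=(P-Tw[:3,3])@Tw[:3,:3]
k=Q[(Q[...,2]>-.024)&(Q[...,2]<-.006)&(abs(Q[...,1])<.09)]
L=k[k[:,1]<0];Rr=k[k[:,1]>0];print("finger inner",np.percentile(L[:,1],99),np.percentile(Rr[:,1],1),"x",np.percentile(k[:,0],[1,99]))
import re
for l in sys.stdin:
    g=re.search(r"\] \[([\d. -]+)\] \[",l)
    if g:
        c=np.array([float(v) for v in g[1].split()]+[172])/1000;print("case in tool",((c-Tw[:3,3])@Tw[:3,:3]).round(4))
E
python3 look.py w4 | tee o; python3 fing.py w4 < o
```

```text
10.35 [0.53871979 0.17769529 0.20069544] yaw -72.59059878531843 [ 2.74732885e-01  9.35927983e-02  1.88756454e+00 -5.85184429e-05
  1.15971573e+00  1.54170118e+00] 0.9999516257037854
-0.0030199127271218207
[ 163    0  181   56 9861] [635.  210.4] [23.3 80.4] 17.2 0.1724
[  166    65   175    67 11278] [605.4 201.1] [30.1 80.6] 17.2 0.1724
[ 171  142  166   60 9713] [572.1 190.9] [29.4 80.2] 17.3 0.1722
[ 175  209  157   57 8677] [538.9 180.6] [30.5 79.8] 17.4 0.1721
[ 180  270  148   53 7471] [505.4 169.8] [30.7 79.9] 17.5 0.172
finger inner -0.042784697892199214 0.04164394901035196 x [-0.00878565  0.01332429]
case in tool [ 0.1017 -0.0024  0.0288]
case in tool [ 0.0706 -0.0024  0.0288]
case in tool [ 0.0358 -0.0026  0.0287]
case in tool [ 0.001  -0.0027  0.0287]
case in tool [-0.0341 -0.0025  0.0287]
```

Unexpected 18 N; back up first, then inspect.

Emit:
carry_out --series "0 0 0.012 0; 0 0 0 0"

```text
time: 10.6
tool_pos: [0.5396, 0.1786, 0.2099]
tcp_rot: [-3.105, -0.475, -0.004]
wrist_force: [0.0, 0.1, 0.3]
width: 1.002
grip_force: 0.0
```

```bash
python3 - <<'E'
from h import *
f=np.load("w4.npz");P=f["P"];T=f["T"]
Ttc=np.array(eyes.get_calibration("wrist")["T_tool_cam"]);Tw=T@np.linalg.inv(Ttc)
Q=(P-Tw[:3,3])@Tw[:3,:3]
a=np.radians(17.4);ex=np.array([-np.sin(a),np.cos(a)]);ey=-np.array([np.cos(a),np.sin(a)]);o=np.array([.5721,.1908])
for n in ["scene.npz","side.npz","w3.npz"]:
    p=np.load(n)["P"].reshape(-1,3);p=p[np.isfinite(p[:,2])];r=np.c_[(p[:,:2]-o)@ex,(p[:,:2]-o)@ey,p[:,2]]
    r=r[(r[:,0]>.03)&(r[:,0]<.2)&(abs(r[:,1])<.12)]
    for lo,hi in [(.22,.228),(.228,.236),(.236,.244),(.244,.26),(.26,.28),(.28,.31)]:
        k=r[(r[:,2]>lo)&(r[:,2]<hi)]
        if len(k)>10: print(n,lo,hi,len(k),"x",np.percentile(k[:,0],[0.5,5,99]).round(3),"y",np.percentile(k[:,1],[1,99]).round(3))
# gripper profile in tool frame
for lo in np.arange(-.12,.0,.012):
    k=Q[(Q[...,2]>lo)&(Q[...,2]<lo+.012)&(abs(Q[...,1])<.12)]
    if len(k)>5: print(round(lo,3),"y",k[:,1].min().round(3),k[:,1].max().round(3),"x",k[:,0].min().round(3),k[:,0].max().round(3))
E
```

```text
scene.npz 0.22 0.228 39 x [0.107 0.109 0.168] y [-0.094 -0.089]
scene.npz 0.228 0.236 131 x [0.061 0.063 0.166] y [-0.093  0.088]
scene.npz 0.236 0.244 345 x [0.061 0.062 0.16 ] y [-0.093  0.092]
scene.npz 0.244 0.26 490 x [0.061 0.065 0.161] y [-0.092  0.088]
scene.npz 0.26 0.28 531 x [0.07  0.071 0.157] y [-0.089  0.089]
scene.npz 0.28 0.31 1698 x [0.071 0.073 0.161] y [-0.088  0.088]
side.npz 0.22 0.228 71 x [0.111 0.114 0.171] y [0.089 0.097]
side.npz 0.228 0.236 106 x [0.065 0.065 0.168] y [-0.077  0.096]
side.npz 0.236 0.244 203 x [0.064 0.065 0.169] y [-0.091  0.097]
side.npz 0.244 0.26 400 x [0.065 0.067 0.162] y [-0.082  0.096]
side.npz 0.26 0.28 397 x [0.073 0.074 0.162] y [-0.079  0.096]
side.npz 0.28 0.31 1207 x [0.074 0.075 0.162] y [-0.082  0.095]
w3.npz 0.228 0.236 371 x [0.064 0.065 0.066] y [-0.092  0.091]
w3.npz 0.236 0.244 2283 x [0.064 0.065 0.144] y [-0.091  0.089]
w3.npz 0.244 0.26 4694 x [0.065 0.066 0.156] y [-0.091  0.086]
w3.npz 0.26 0.28 3645 x [0.073 0.074 0.155] y [-0.084  0.055]
w3.npz 0.28 0.31 35232 x [0.074 0.074 0.152] y [-0.08   0.079]
-0.096 y -0.02 0.019 x 0.022 0.023
-0.084 y -0.06 0.058 x 0.007 0.023
-0.072 y -0.069 0.066 x -0.005 0.02
-0.06 y -0.079 0.074 x -0.011 0.02
-0.048 y -0.079 0.073 x -0.028 0.097
-0.036 y -0.069 0.056 x -0.033 0.098
-0.024 y -0.057 0.056 x -0.01 0.014
-0.012 y -0.057 0.056 x -0.01 0.013
```

View pics/w4.png

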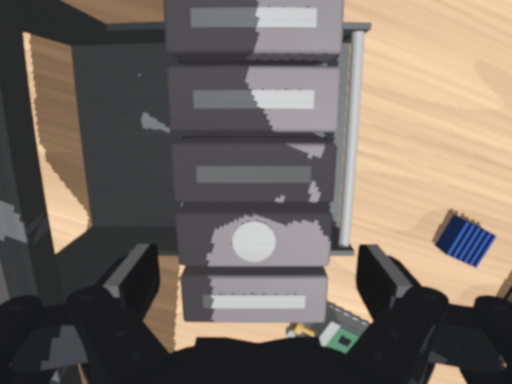

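The open linkage flares to ±77 mm and meets the board at TCP z≈0.2, so straddling the case is out. With a vertical tool I'll instead press the shut fingertips on the front of the case's top edge and drag it forward along its tipping arc by friction.

Emit:
carry_out --series "0.004 -0.0165 0.01 0; 0.004 -0.016 0 0; 0 0 0 0; 0 0 0 0; 0 0 -0.012 0; 0 0 -0.01 0; 0 0 -0.006 0; 0 0 0 0" --jaw -1

```text
time: 11.6
tool_pos: [0.5458, 0.1467, 0.1894]
tcp_rot: [3.105, 0.477, -0.003]
wrist_force: [-0.6, 0.4, 0.0]
width: 0.002
grip_force: 0.0
```

```bash
python3 look.py w5 | tee o; python3 - <<'E'
from h import *
f=np.load("w5.npz");P=f["P"];T=f["T"]
Ttc=np.array(eyes.get_calibration("wrist")["T_tool_cam"]);Tw=T@np.linalg.inv(Ttc);Q=(P-Tw[:3,3])@Tw[:3,:3]
for lo in np.arange(-.03,.02,.004):
    k=Q[(Q[...,2]>lo)&(Q[...,2]<lo+.004)&(abs(Q[...,1])<.04)&(abs(Q[...,0])<.02)]
    if len(k)>5: print(round(lo,3),len(k),"y",k[:,1].min().round(4),k[:,1].max().round(4),"x",k[:,0].min().round(4),k[:,0].max().round(4))
s=bot.read_state();print(s["wrist_force"],s["width"])
E
```

```text
11.65 [0.54628305 0.14675324 0.19004914] yaw -72.52953486830322 [ 2.18413552e-01  1.00538134e-01  1.90057088e+00 -8.21847440e-06
  1.14133488e+00  1.48429614e+00] 0.00016539952263871634
-0.0028979913260587242
[  82    0  192   48 8701] [632.5 209.5] [18.7 80. ] 16.5 0.1723
[   87    56   187    73 13051] [605.2 201. ] [30.2 80.1] 17.2 0.1724
[   95   139   178    65 11216] [572.2 190.8] [29.9 80.2] 17.4 0.1723
[ 105  211  167   61 8093] [539.  180.3] [30.2 79.9] 17.2 0.1721
[113 275  49  25 661] [509.7 201.8] [ 9.4 27.5] 42.4 0.1709
-0.03 329 y -0.0272 0.0208 x -0.0046 0.0157
-0.026 710 y -0.012 0.0103 x -0.0095 0.0141
-0.022 192 y -0.0071 0.0061 x 0.0119 0.0136
-0.018 249 y -0.0141 0.0132 x 0.0085 0.0134
-0.014 321 y -0.0141 0.013 x 0.0081 0.0137
-0.01 293 y -0.0141 0.0131 x 0.0081 0.0135
-0.006 249 y -0.0142 0.0131 x 0.0082 0.0137
-0.002 257 y -0.0141 0.0132 x 0.008 0.0137
0.002 210 y -0.0136 0.013 x 0.0084 0.0137
0.006 117 y -0.0122 0.0107 x 0.0085 0.0136
0.014 3535 y -0.04 0.0058 x -0.0187 0.0187
0.018 632 y -0.0398 0.0059 x -0.0187 0.0187
[-0.10310759  1.25914285 -0.03447751] 0.00016539952263871634
```

Emit:
carry_out --series "0 0 -0.003 0; 0 0 -0.002 0; 0 0 -0.002 0; 0 0 0 0"

```text
time: 12.15
tool_pos: [0.5482, 0.1469, 0.1861]
tcp_rot: [-3.105, -0.477, -0.007]
wrist_force: [-0.8, -0.2, 7.8]
width: -0.001
grip_force: 4.0
```

Emit:
carry_out --series "0 0 -0.002 0; 0.0015 -0.0048 0 0; 0.0015 -0.0048 0 0; 0.0015 -0.0048 0 0; 0 0 0 0"

```text
time: 12.78
tool_pos: [0.5541, 0.1325, 0.186]
tcp_rot: [-3.105, -0.476, -0.012]
wrist_force: [-1.4, -1.1, 13.5]
width: -0.0
grip_force: 6.6
```

```bash
python3 look.py w6 | tee o
```

```text
12.825 [0.55409536 0.13265064 0.18597756] yaw -72.5673373233372 [1.91213690e-01 1.06360691e-01 1.90210303e+00 8.91129689e-05
 1.12529345e+00 1.45771144e+00] -0.002995720796010361
-0.0030438388798093574
[   42     0   193    58 10509] [633.8 210.1] [22.9 80.8] 15.4 0.1724
[   49    65   187    74 13065] [605.3 201.1] [30.  80.2] 17.4 0.1724
[   59   148   178    66 11324] [572.1 190.8] [30.1 80.5] 17.4 0.1723
[  98  216  173   66 6859] [546.3 166.1] [30.4 79.5] 17.1 0.1745
[ 81 285  60  29 935] [510.1 198.6] [11.9 32.4] 38.7 0.171
[135 322  26  19 295] [494.9 173.3] [ 7.1 20.3] 54.3 0.1723
```

Emit:
carry_out --series "0.0015 -0.0048 0 0; 0.0015 -0.0048 -0.0003 0; 0.0015 -0.0048 -0.0004 0; 0.0014 -0.0045 -0.0005 0; 0.0014 -0.0045 -0.0006 0; 0.0014 -0.0045 -0.0008 0; 0.0014 -0.0043 -0.001 0; 0.0014 -0.0043 -0.001 0; 0.0014 -0.0043 -0.0011 0; 0 0 0 0"

```text
time: 14.08
tool_pos: [0.5664, 0.0906, 0.1787]
tcp_rot: [3.104, 0.476, 0.009]
wrist_force: [0.7, -3.2, 7.8]
width: 0.002
grip_force: 4.2
```

```bash
cat > tilt.py <<'E'
from h import *
import sys
# tilt of target case: points on its centre strip, in rack frame
c=sys.argv[1];tag=sys.argv[2]
im,d,K,D,T=cam(c);P=cloud(d,K,D,T);np.savez(tag+".npz",im=im,P=P,T=T);cv2.imwrite(f"pics/{tag}.png",im)
p=P.reshape(-1,3);p=p[np.isfinite(p[:,2])];a=np.radians(17.4);o=np.array([.5389,.1803])
r=np.c_[(p[:,:2]-o)@[-np.sin(a),np.cos(a)],(p[:,:2]-o)@[-np.cos(a),-np.sin(a)],p[:,2]]*1000
k=r[(abs(r[:,1])<10)&(r[:,2]>20)&(r[:,2]<195)&(r[:,0]<60)]
for lo in range(-150,60,10):
    q=k[(k[:,0]>=lo)&(k[:,0]<lo+10)]
    if len(q)>3: print(lo,len(q),np.percentile(q[:,2],[5,50,95]).round(0))
s=bot.read_state();print(s["time"],s["tool_pos"],s["wrist_force"])
E
python3 tilt.py wrist w7
```

```text
-110 379 [174. 185. 194.]
-100 8 [160. 161. 162.]
-90 548 [ 61. 179. 193.]
-80 820 [ 63. 170. 173.]
-70 927 [172. 175. 177.]
-60 799 [177. 179. 180.]
-50 1009 [180. 182. 184.]
-40 1203 [184. 186. 188.]
-30 703 [187. 189. 190.]
14.125 [0.5663434  0.09078361 0.17871248] [ 0.7627009  -2.59221146  8.65687107]
```

Emit:
carry_out --series "0.0013 -0.0042 -0.0013 0; 0.0013 -0.0042 -0.0014 0; 0.0013 -0.0042 -0.0016 0; 0.0013 -0.0041 -0.0017 0; 0.0013 -0.0041 -0.0018 0; 0.0013 -0.0041 -0.0019 0; 0.0012 -0.004 -0.002 0; 0.0012 -0.004 -0.0022 0; 0.0012 -0.004 -0.0023 0; 0.0012 -0.0038 -0.0024 0; 0.0012 -0.0038 -0.0025 0; 0.0008 -0.0025 -0.0015 0; 0 0 0 0"

```text
time: 15.75
tool_pos: [0.5782, 0.0444, 0.1526]
tcp_rot: [-3.105, -0.476, 0.002]
wrist_force: [0.1, 0.9, -0.2]
width: 0.001
grip_force: 0.0
```

```bash
python3 tilt.py wrist w8
```

```text
-150 1426 [148. 176. 189.]
-140 1258 [139. 168. 189.]
-130 1113 [143. 148. 192.]
-120 1446 [149. 154. 195.]
-110 1048 [158. 163. 194.]
-100 1085 [166. 170. 173.]
-90 1443 [173. 177. 181.]
-80 1390 [181. 184. 186.]
-70 84 [173. 179. 183.]
-60 78 [164. 165. 170.]
-50 153 [150. 155. 157.]
-40 28 [137. 144. 147.]
-30 17 [122. 126. 132.]
-20 17 [110. 116. 119.]
-10 12 [ 99. 104. 106.]
0 17 [85. 89. 95.]
15.8 [0.57829378 0.04446408 0.15281523] [-0.30071494 -0.0384647   0.37155621]
```

The case leans at about 38° with the finger unloaded. Next I lift, turn 90° and line up for the grasp on the spine side.

Emit:
carry_out --series "0 0 0.03 0; 0 0 0.045 0; 0 0 0.02 10; -0.001 0.005 0 10; -0.001 0.005 0 10; -0.001 0.005 0 10; -0.001 0.005 0 10; -0.001 0.005 0 10; -0.001 0.004 0 10; 0 0 0 10; 0 0 0 10; 0 0 0 0" --jaw 0.2

```text
time: 17.3
tool_pos: [0.5725, 0.0737, 0.2483]
tcp_rot: [-1.861, -2.531, -0.0]
wrist_force: [-0.5, 0.6, 0.2]
width: 0.601
grip_force: 0.0
```

```bash
python3 tilt.py wrist w9; python3 - <<'E'
from h import *
f=np.load("w9.npz");P=f["P"];T=f["T"]
Ttc=np.array(eyes.get_calibration("wrist")["T_tool_cam"]);Tw=T@np.linalg.inv(Ttc);Q=(P-Tw[:3,3])@Tw[:3,:3]
k=Q[(Q[...,2]>-.02)&(Q[...,2]<.01)&(abs(Q[...,1])<.06)];L=k[k[:,1]<0];r=k[k[:,1]>0]
print("inner",np.percentile(L[:,1],99.5),np.percentile(r[:,1],.5),"x",np.percentile(k[:,0],[1,99]),"zmax",k[:,2].max())
print("yaw",np.degrees(np.arctan2(Tw[1,1],Tw[0,1])))
# leaning case top face: plane ~ from front corner; select pts
a=np.radians(17.4);o=np.array([.5389,.1803])
p=P.reshape(-1,3);rr=np.c_[(p[:,:2]-o)@[-np.sin(a),np.cos(a)],(p[:,:2]-o)@[-np.cos(a),-np.sin(a)],p[:,2]];q=Q.reshape(-1,3)
m=(rr[:,0]>-.135)&(rr[:,0]<-.08)&(abs(rr[:,1])<.03)&(rr[:,2]>.135)&(rr[:,2]<.19)
print("case y in tool",np.percentile(q[m][:,1],[.5,99.5]),m.sum())
c=np.polyfit(rr[m][:,0],rr[m][:,2],1);print("tilt",np.degrees(np.arctan(c[0])))
t=(rr[:,0]>-.16)&(rr[:,0]<-.06)&(abs(rr[:,1])<.03)&(rr[:,2]>.125)&(rr[:,2]<.195);print("case x range in tool",np.percentile(q[t][:,0],[.5,99.5]))
E
```

```text
-140 74 [138. 139. 141.]
-130 248 [141. 145. 148.]
-120 282 [149. 153. 157.]
-110 322 [158. 162. 166.]
-100 397 [166. 169. 172.]
-90 427 [173. 177. 180.]
-80 542 [181. 185. 186.]
-70 632 [172. 178. 184.]
-60 541 [160. 165. 171.]
-50 494 [148. 154. 158.]
-40 406 [135. 141. 147.]
-30 364 [122. 128. 134.]
-20 319 [110. 115. 121.]
-10 286 [ 97. 103. 109.]
0 246 [86. 90. 96.]
10 225 [72. 78. 84.]
20 132 [63. 68. 71.]
40 157 [21. 27. 28.]
17.35 [0.57248672 0.0736342  0.24825874] [0.63866892 0.29049613 0.30246228]
inner -0.02349625854968704 0.02704808381171715 x [-0.00991951  0.01207476] zmax 0.00995924100356457
yaw 17.364840198978914
case y in tool [-0.01551554  0.01407783] 2590
tilt 38.72364814287873
case x range in tool [-0.02077449  0.05144943]
```

View pics/w9.png

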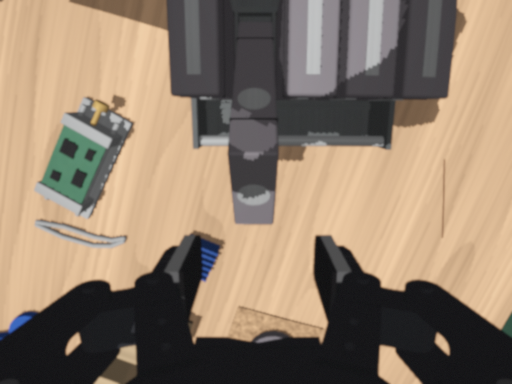

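The case leans on the rail with its top between (253,105) and (253,222), centred between the fingers. Now I descend and grip.

Emit:
carry_out --series "0 0 -0.04 0; 0 0 -0.04 0; 0 0 -0.02 0; 0 0 -0.01 0; 0 0 0 0"

```text
time: 17.98
tool_pos: [0.5728, 0.0735, 0.1384]
tcp_rot: [-1.859, -2.532, 0.0]
wrist_force: [-0.8, -0.4, 0.0]
width: 0.601
grip_force: 0.0
```

Emit:
carry_out --series "0 0 0 0; 0 0 0 0; 0 0 0 0; 0 0 0 0" --jaw -1 --grip_force 40

```text
time: 18.48
tool_pos: [0.5734, 0.0733, 0.1397]
tcp_rot: [1.858, 2.531, 0.002]
wrist_force: [-0.9, -0.9, 6.2]
width: 0.347
grip_force: 41.9
```

Emit:
carry_out --series "0 0 0.01 0; 0 0 0.02 0; 0 0 0.03 0; 0 0 0.03 0; 0 0 0.02 0; 0 0 0 0"

```text
time: 19.23
tool_pos: [0.5739, 0.0737, 0.2508]
tcp_rot: [1.856, 2.53, 0.005]
wrist_force: [0.4, -0.2, -3.7]
width: 0.346
grip_force: 40.2
```

```bash
cat > held.py <<'E'
from h import *
import sys
from scipy.spatial import cKDTree
# pitch of the held case: points in thickness strip of tool frame; from wrist + fixed cams
pts=[]
s=bot.read_state();M=R.from_rotvec(s["tcp_rot"]).as_matrix();t=s["tool_pos"]
for n in sys.argv[2:]:
    im,d,K,D,T=cam(n);P=cloud(d,K,D,T);cv2.imwrite(f"pics/{sys.argv[1]}_{n}.png",im)
    Q=(P.reshape(-1,3)-t)@M;Q=Q[np.isfinite(Q[:,0])]
    k=Q[(abs(Q[:,1])<.0125)&(abs(Q[:,0])<.2)&(Q[:,2]>-.045)&(Q[:,2]<t[2]-.012)]*1000
    # 2D side view: x tool vs -z
    print(n,len(k))
    H=np.c_[k[:,0],-k[:,2]]
    if len(H)>30:
        c,sz,a=cv2.minAreaRect(H.astype(np.float32));print(np.round(c,1),np.round(sz,1),round(a,1))
    for lo in range(-100,140,12):
        q=H[(H[:,0]>=lo)&(H[:,0]<lo+12)]
        if len(q)>4: print(lo,len(q),np.percentile(q[:,1],[3,50,97]).round(0))
print(s["time"],t,s["wrist_force"],s["torque"])
E
python3 held.py h1 wrist side
```

```text
wrist 21543
[59.5  3.4] [ 66.7 148.5] 70.3
-28 269 [-2.  0.  2.]
-16 725 [ 3.  8. 12.]
-4 935 [12. 18. 22.]
8 1465 [23. 27. 31.]
20 1965 [31. 36. 40.]
32 2681 [40. 43. 45.]
44 4323 [26. 34. 41.]
56 2998 [12. 19. 26.]
68 2203 [-3.  6. 12.]
80 1628 [-19. -11.  -4.]
92 1241 [-34. -26. -19.]
104 957 [-49. -41. -35.]
116 153 [-53. -51. -49.]
side 281
[ 79.2 -99.8] [282.9 212.7] 86.0
-28 9 [-4. -2.  0.]
-16 18 [-11.   3.  30.]
20 31 [-237.   32.   39.]
32 45 [-237.   24.   44.]
44 14 [-47.  30.  39.]
56 16 [-69.  14.  25.]
68 16 [-193.    1.   10.]
80 11 [-45. -14.  -7.]
92 12 [-60. -30. -20.]
104 6 [-47. -40. -35.]
116 11 [-74. -56. -49.]
128 7 [-76. -72. -67.]
19.225 [0.57387339 0.07366139 0.25084169] [ 0.43440287 -0.1925025  -3.74939461] [-0.12014346 -0.06818813 -0.00836895]
```

The case hangs at 38° in the grip, with its low corner 128 mm below the TCP. I'll carry it forward out of the row, turn it to the bay and soften the grip so it can swing upright.

Emit:
carry_out --series "0.009 -0.029 0 0; 0.015 -0.048 0 0; 0.009 -0.029 0 0; -0.004 -0.03 0 9.7; -0.004 -0.03 0 9.7; -0.004 -0.03 0 9.7; -0.004 -0.03 0 9.7; -0.004 -0.03 0 9.7; -0.004 -0.03 0 9.7; -0.003 -0.018 0 9.7; 0 0 0 0; 0 0 0 0"

```text
time: 20.82
tool_pos: [0.5781, -0.2297, 0.2468]
tcp_rot: [-0.131, -3.137, -0.002]
wrist_force: [0.4, 0.1, -3.6]
width: 0.343
grip_force: 40.4
```

Emit:
carry_out --series "0 0 0 0; 0 0 0 0; 0 0 0 0; 0 0 0 0" --grip_force 20

```text
time: 21.32
tool_pos: [0.5787, -0.2303, 0.2483]
tcp_rot: [0.127, 3.139, -0.0]
wrist_force: [-0.9, 0.1, -3.0]
width: 0.345
grip_force: 40.4
```

```bash
python3 held.py h2 wrist
```

```text
wrist 21565
[57.5  3.4] [ 66.8 148.6] 70.3
-28 359 [-2.  1.  4.]
-16 801 [ 4.  9. 13.]
-4 980 [14. 20. 24.]
8 1553 [24. 28. 32.]
20 2114 [33. 38. 42.]
32 3077 [39. 43. 45.]
44 4059 [24. 32. 39.]
56 2865 [10. 17. 24.]
68 2095 [-6.  3. 10.]
80 1551 [-21. -14.  -7.]
92 1174 [-36. -29. -22.]
104 933 [-52. -44. -37.]
21.325 [ 0.57865261 -0.23029027  0.24834916] [-0.86938545  0.07394951 -3.04754756] [ 0.02839361 -0.12707321 -0.04762707]
```

Emit:
carry_out --series "0 0 0 0; 0 0 0 0; 0 0 0 0; 0 0 0 0; 0 0 0 0; 0 0 0 0" --grip_force 20 --jaw -1

```text
time: 22.12
tool_pos: [0.5786, -0.2306, 0.2482]
tcp_rot: [-0.127, -3.139, 0.0]
wrist_force: [-0.9, -0.2, -3.3]
width: 0.342
grip_force: 40.4
```

```bash
python3 held.py h3 wrist
```

```text
wrist 21625
[57.4  3.7] [ 66.7 148.3] 70.3
-28 360 [-2.  1.  4.]
-16 795 [ 5.  9. 13.]
-4 980 [14. 20. 24.]
8 1553 [24. 28. 32.]
20 2112 [33. 38. 42.]
32 3138 [39. 43. 45.]
44 4057 [24. 32. 39.]
56 2863 [10. 17. 24.]
68 2102 [-6.  2. 10.]
80 1551 [-21. -14.  -7.]
92 1183 [-36. -29. -22.]
104 931 [-52. -44. -37.]
22.125 [ 0.57855224 -0.23055948  0.24820239] [-0.86374764 -0.19752511 -3.32795879] [-0.003117   -0.14519302 -0.03416405]
```

The grip didn't soften. I'll back the jaw off by small position steps while watching the force.

Emit:
carry_out --series "0 0 0 0; 0 0 0 0" --jaw -0.45 --grip_force 20

```text
time: 22.42
tool_pos: [0.5786, -0.2305, 0.2482]
tcp_rot: [0.127, 3.139, -0.0]
wrist_force: [-0.3, -0.2, -3.1]
width: 0.346
grip_force: 40.4
```

Emit:
carry_out --series "0 0 0 0; 0 0 0 0" --jaw -0.36 --grip_force 20

```text
time: 22.68
tool_pos: [0.5786, -0.2305, 0.2482]
tcp_rot: [0.127, 3.139, -0.0]
wrist_force: [-1.2, 0.7, -2.6]
width: 0.344
grip_force: 40.4
```

The grip force is latched, so I'll turn the case in the grip by pressing its bottom face, close to the low corner, on the bay's end-wall edge and arcing the gripper about that edge.

Emit:
carry_out --series "-0.024 0.0017 -0.025 0; -0.023 0.0017 -0.03 0; 0 0 -0.015 0; 0 0 -0.005 0; 0 0 -0.003 0; 0 0 -0.002 0; 0 0 0 0" --jaw -1

```text
time: 23.55
tool_pos: [0.5323, -0.2273, 0.1688]
tcp_rot: [0.127, 3.138, -0.001]
wrist_force: [-0.5, -0.5, -2.7]
width: 0.345
grip_force: 40.4
```

```bash
python3 - <<'E'
from h import *
im,d,K,D,T=cam("side");cv2.imwrite("pics/s3.png",cv2.resize(im[120:320,180:440],None,fx=3,fy=3,interpolation=cv2.INTER_CUBIC));print(bot.read_state()["wrist_force"],bot.read_state()["tool_pos"])
E
```

```text
[ 0.17438657 -0.3419277  -2.90178055] [ 0.53214433 -0.22729911  0.16880835]
```

View pics/s3.png

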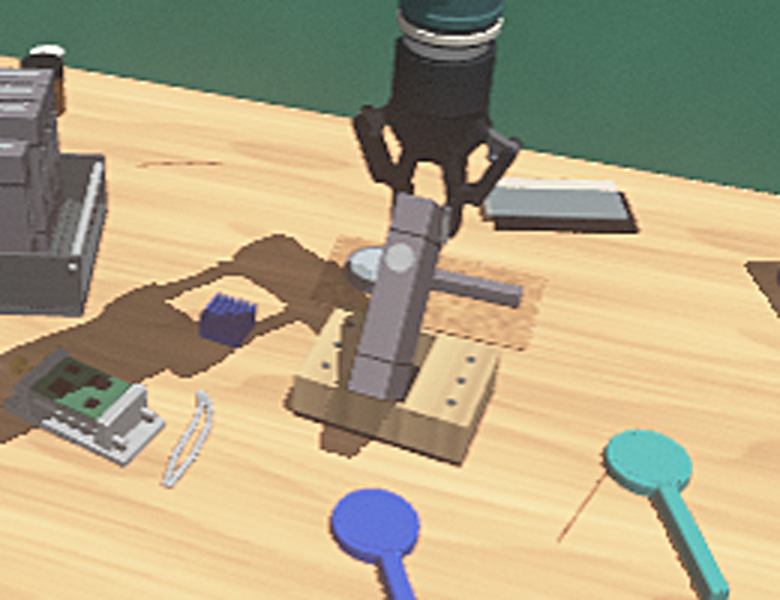

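The case hangs over the bay with its bottom face just above the near end-wall edge, around (375,390) in the crop. I'll go down to contact.

Emit:
carry_out --series "0 0 -0.002 0; 0 0 -0.002 0; 0 0 -0.001 0; 0 0 0 0"

```text
time: 24.1
tool_pos: [0.533, -0.2277, 0.1653]
tcp_rot: [0.127, 3.136, -0.002]
wrist_force: [1.8, 0.9, 5.0]
width: 0.343
grip_force: 41.3
```

Emit:
carry_out --series "-0.005 0.0004 0.0022 0; -0.005 0.0004 0.0027 0; -0.005 0.0004 0.0027 0; -0.005 0.0004 0.0025 0; 0 0 0 0"

```text
time: 24.72
tool_pos: [0.514, -0.2269, 0.1758]
tcp_rot: [0.127, 3.132, -0.005]
wrist_force: [4.8, -1.9, 4.6]
width: 0.343
grip_force: 40.1
```

```bash
python3 held.py h4 wrist
```

```text
wrist 21746
[ -8.  -60.2] [310.5 206.9] 0.0
-28 607 [1. 4. 6.]
-16 949 [ 7. 11. 14.]
-4 1169 [14. 19. 22.]
8 1708 [22. 26. 28.]
20 2179 [29. 32. 36.]
32 3357 [36. 39. 41.]
44 4008 [19. 29. 38.]
56 2572 [ 1.  9. 18.]
68 1686 [-20.  -9.  -0.]
80 1199 [-40. -30. -21.]
92 855 [-59. -49. -41.]
104 647 [-79. -68. -61.]
116 320 [-92. -85. -80.]
24.725 [ 0.51404576 -0.22692041  0.1758081 ] [ 4.77028286 -1.86114578  4.60423586] [-0.50090156 -1.06286691  0.08002904]
```

It turns in the grip as planned (now 31°). Continuing the arc.

Emit:
carry_out --series "-0.005 0.0004 0.0023 0; -0.005 0.0004 0.0021 0; -0.005 0.0004 0.0019 0; -0.005 0.0004 0.0017 0; -0.005 0.0004 0.0015 0; -0.005 0.0004 0.0013 0; -0.005 0.0004 0.0011 0; -0.005 0.0004 0.0009 0; -0.005 0.0004 0.0007 0; 0 0 0 0"

```text
time: 26.02
tool_pos: [0.4681, -0.2232, 0.1889]
tcp_rot: [0.127, 3.134, -0.005]
wrist_force: [3.5, -1.9, 6.8]
width: 0.345
grip_force: 39.8
```

```bash
python3 held.py h5 wrist
```

```text
wrist 17650
[ 71.3 -75.8] [ 76.3 251.2] 33.0
-40 12 [8. 8. 9.]
-28 1152 [ 9. 11. 12.]
-16 1376 [12. 14. 15.]
-4 1549 [15. 17. 19.]
8 1933 [18. 20. 22.]
20 2233 [20. 22. 24.]
32 2617 [23. 25. 27.]
44 3333 [ 0. 23. 28.]
56 1671 [-48. -18.  -2.]
68 730 [-96. -71. -52.]
80 214 [-122. -111.  -98.]
92 115 [-177. -176. -175.]
104 213 [-177. -176. -175.]
116 249 [-177. -176. -175.]
128 200 [-177. -176. -174.]
26.025 [ 0.46808415 -0.223201    0.18893496] [ 3.49212332 -1.86115356  6.83502582] [-0.54602235 -0.78423913  0.06478131]
```

Emit:
carry_out --series "-0.005 0.0004 0.0006 0; -0.005 0.0004 0.0004 0; -0.005 0.0004 0.0003 0; -0.005 0.0004 0.0002 0; -0.005 0.0004 0.0001 0; -0.005 0.0004 0 0; 0 0 0 0"

```text
time: 26.95
tool_pos: [0.4371, -0.2206, 0.1898]
tcp_rot: [0.127, 3.137, -0.004]
wrist_force: [2.1, -2.9, 6.3]
width: 0.341
grip_force: 40.1
```

```bash
python3 held.py h6 wrist
```

```text
wrist 15388
[ 54.6 -76.1] [ 75.1 235.5] 25.3
-28 1390 [14. 15. 16.]
-16 1636 [15. 16. 17.]
-4 1764 [15. 16. 18.]
8 2033 [16. 17. 18.]
20 2230 [16. 17. 18.]
32 2408 [16. 17. 18.]
44 3137 [-91.  16.  19.]
56 138 [-178. -138. -117.]
68 154 [-178. -177. -176.]
80 207 [-178. -177. -176.]
92 200 [-178. -177. -176.]
104 87 [-178. -177. -176.]
26.95 [ 0.43713952 -0.22056817  0.18976956] [ 2.13544175 -2.86004176  6.30725606] [-0.71190218 -0.57106117 -0.01816773]
```

Nearly upright (2°). I'll lift off the edge, shift over the bay and check alignment.

Emit:
carry_out --series "0 0 0.01 0; 0.02 -0.0017 0.005 0; 0.03 -0.0025 0 0; 0.023 -0.002 0 0; 0 0 0 0; 0 0 0 0"

```text
time: 27.75
tool_pos: [0.5077, -0.2249, 0.202]
tcp_rot: [-0.127, -3.135, -0.003]
wrist_force: [-0.5, -0.1, -2.4]
width: 0.343
grip_force: 38.9
```

```bash
cat > al.py <<'E'
from h import *
for n in ["wrist","side","scene"]:
    s=bot.read_state();M=R.from_rotvec(s["tcp_rot"]).as_matrix();t=s["tool_pos"]
    im,d,K,D,T=cam(n);cv2.imwrite(f"pics/al_{n}.png",im);P=cloud(d,K,D,T).reshape(-1,3);P=P[np.isfinite(P[:,0])];Q=(P-t)@M
    k=Q[(abs(Q[:,0]-.012)<.07)&(abs(Q[:,1])<.03)&(Q[:,2]<-.010)&(Q[:,2]>-.024)]
    if n=="wrist": k=k[k[:,0]>.014]  # ahead of fingers for y
    print(n,len(k),"top x",np.percentile(k[:,0],[1,99]).round(4),"y",np.percentile(k[:,1],[1,99]).round(4))
    c=P[(abs(P[:,2]-.045)<.004)&(P[:,0]>.41)&(P[:,0]<.59)&(P[:,1]>-.32)&(P[:,1]<-.12)]
    q=(c-t)@M;print("   caddy tool x",np.percentile(q[:,0],[.5,99.5]).round(4),"y",np.percentile(q[:,1],[.5,99.5]).round(4),len(q))
    # bay side walls: caddy-top points nearest the bay, in strips
    w=q[abs(q[:,0]-.012)<.03];print("   bay edges y",[np.percentile(w[w[:,1]<0][:,1],98).round(4) if (w[:,1]<0).sum()>5 else None,np.percentile(w[w[:,1]>0][:,1],2).round(4) if (w[:,1]>0).sum()>5 else None])
m=M;print(s["time"],t,"yaw",np.degrees(np.arctan2(m[1,1],m[0,1])),s["wrist_force"])
E
python3 al.py
```

```text
wrist 8806 top x [0.0145 0.0514] y [-0.0133  0.0158]
   caddy tool x [-0.0413  0.0633] y [-0.074   0.0751] 11542
   bay edges y [np.float64(-0.034), np.float64(0.0363)]
side 322 top x [-0.0234  0.0549] y [-0.0263  0.0282]
   caddy tool x [-0.0412  0.0672] y [-0.0735  0.0758] 1204
   bay edges y [np.float64(-0.0198), np.float64(0.0255)]
scene 291 top x [-0.029   0.0381] y [-0.0249  0.0269]
   caddy tool x [-0.044   0.0641] y [-0.0744  0.0749] 1213
   bay edges y [np.float64(-0.0205), np.float64(0.0217)]
27.85 [ 0.50806105 -0.22525082  0.20261931] yaw 85.34659252610089 [ 0.41501437  0.42428287 -2.75059795]
```

View pics/al_wrist.png

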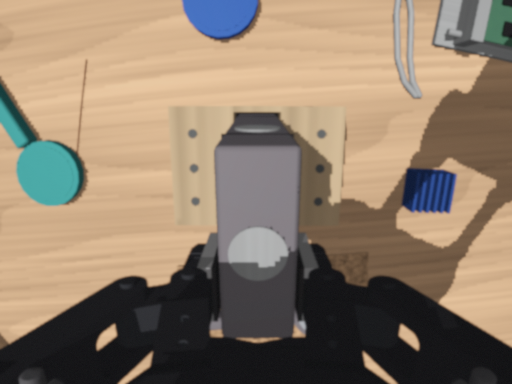

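Case and caddy line up within 1 mm both ways (case top at columns 217–298, bay centred at 257). Lowering.

Emit:
carry_out --series "0 0 -0.01 0; 0 0 -0.015 0; 0 0 -0.015 0; 0 0 -0.006 0; 0 0 -0.003 0; 0 0 -0.002 0; 0 0 0 0"

```text
time: 28.78
tool_pos: [0.5098, -0.2258, 0.1527]
tcp_rot: [0.127, 3.138, -0.0]
wrist_force: [-0.9, -0.6, -2.5]
width: 0.342
grip_force: 38.8
```

Emit:
carry_out --series "0 0 -0.002 0; 0 0 -0.0015 0; 0 0 -0.0015 0; 0 0 -0.001 0; 0 0 0 0; 0 0 0 0"

```text
time: 29.52
tool_pos: [0.5108, -0.2262, 0.1503]
tcp_rot: [0.127, 3.136, -0.002]
wrist_force: [-4.9, 1.3, 15.0]
width: 0.341
grip_force: 41.3
```

```bash
python3 held.py h7 wrist | sed -n 3,9p
```

```text
-40 6 [13. 14. 14.]
-28 1400 [14. 15. 16.]
-16 1636 [14. 15. 17.]
-4 1749 [15. 16. 18.]
8 2015 [16. 17. 18.]
20 2244 [16. 17. 18.]
32 2412 [17. 18. 19.]
```

Emit:
carry_out --series "-0.003 0.0002 0 0; -0.003 0.0002 0 0; -0.002 0.0002 0 0; 0 0 0 0"

```text
time: 30.08
tool_pos: [0.5043, -0.2261, 0.1495]
tcp_rot: [0.127, 3.132, -0.003]
wrist_force: [1.7, 0.2, 6.7]
width: 0.349
grip_force: 40.2
```

```bash
python3 held.py h8 wrist | sed -n 3,9p; python3 -c "
from h import *;s=bot.read_state();print(s['tool_pos'],s['wrist_force'])"
```

```text
-28 1398 [15. 16. 17.]
-16 1686 [15. 16. 17.]
-4 1786 [15. 16. 18.]
8 2045 [15. 17. 18.]
20 2235 [15. 16. 17.]
32 2380 [15. 16. 17.]
44 2856 [-107.   15.   17.]
[ 0.50430909 -0.22605747  0.14942953] [2.14378039 1.09372046 6.52520324]
```

Flat and fully down (top at z≈0.165). Releasing and withdrawing.

Emit:
carry_out --series "0 0 0.001 0; 0 0 0 0; 0 0 0 0" --jaw -0.1

```text
time: 30.5
tool_pos: [0.5011, -0.225, 0.1469]
tcp_rot: [-0.127, -3.138, -0.001]
wrist_force: [0.2, 0.1, -0.5]
width: 0.452
grip_force: 0.0
```

Emit:
carry_out --series "0 0 0.01 0; 0 0 0.03 0; 0 0 0.05 0; 0 0 0.05 0; 0.03 0 0.03 0; 0 0 0 0; 0 0 0 0"

```text
time: 31.38
tool_pos: [0.5307, -0.2249, 0.3165]
tcp_rot: [-0.127, -3.137, -0.001]
wrist_force: [-0.7, -0.4, -1.0]
width: 0.454
grip_force: 0.0
```

```bash
python3 - <<'E'
from h import *
ims=[]
for n in ["scene","side","wrist"]:
    im,d,K,D,T=cam(n);P=cloud(d,K,D,T);ims.append(im)
    k=P[(P[...,2]>.15)&(P[...,2]<.18)&(abs(P[...,0]-.4965)<.07)&(abs(P[...,1]+.2235)<.05)]
    if len(k)>9: print(n,len(k),"z",np.percentile(k[:,2],[5,50,95]).round(4),cv2.minAreaRect((k[:,:2]*1000).astype(np.float32)))
cv2.imwrite("pics/fin.png",cv2.resize(np.hstack([ims[0][120:340,90:460],ims[1][100:320,90:460]]),None,fx=1.08,fy=1.35))
print(bot.read_state()["time"],bot.read_state()["wrist_force"],bot.read_state()["tool_pos"])
E
```

```text
scene 307 z [0.1539 0.1639 0.1665] ((493.98236083984375, -224.4307861328125), (30.097530364990234, 84.69853210449219), 85.31340026855469)
side 342 z [0.1526 0.1656 0.1677] ((489.4112548828125, -223.92276000976562), (30.112548828125, 81.31809997558594), 84.61719512939453)
wrist 3430 z [0.1639 0.1653 0.1666] ((491.6257019042969, -223.70089721679688), (30.154687881469727, 79.4631576538086), 85.06160736083984)
31.525 [ 0.24154986  0.58786971 -0.33350406] [ 0.5301388  -0.22472458  0.31540699]
```

View pics/fin.png

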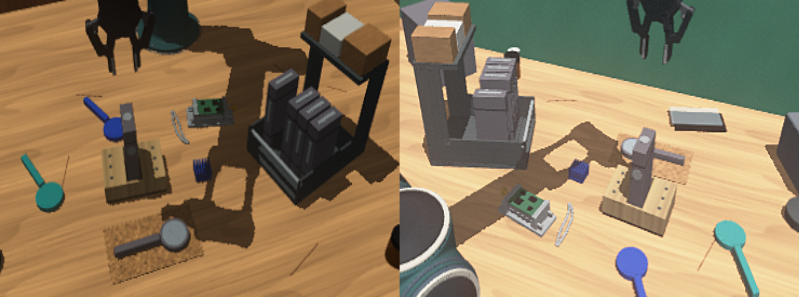

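The case stands upright in the bay with its top at 0.165. The magnifier is on the mat, the four other cases are standing in the rack, and the bystanders are where they were.

```bash
python3 -c "
from workcell import bot;print(bot.finish_job())"
```

```text
the job is handed in; nothing more can be done
None
```

I handed the job in at about 31.5 s: the magnifier lies flat on the cork mat and the round-stud case, tipped onto the rail first, stands upright and fully down in the bay; the other four cases still stand in the rack and the board holder, heat sink and tweezers were not moved, but while lining up over the rack the open gripper touched the overhead board at about 18 N (limit 40 N).

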